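Find the loose T-slot bolt of the measuring stage and hold its nut guard open

ROBOT

A 6-joint arm with a two-finger parallel gripper is mounted at the origin on the work surface. World frame = base frame: x ahead of the robot, y to its left, z up, the work surface at z = 0. Lengths are in m, angles in degrees, forces in N, time in s.
With the tool pointing down it reaches from about 0.4 to 0.825 m from the base axis. Payload 7 kg.
Tool frame: the origin (TCP) lies midway between the tips of the shut fingers; the grasp point (between the pads) lies 19 mm behind it; z points along the fingers, y is the line along which they close (so a half turn about z gives the same grasp; the last joint's range is limited). The gripper opens to 88 mm and grips with 3 to 60 N. Pads are 19 mm wide; open, the fingers measure 130 mm over their backs; the gripper's body (78 mm by 193 mm) begins 47 mm behind the grasp point.
Start: joints at [90.132, 20.546, 0.682, 0, -70.136, -16.507], TCP at [0.19, 0.648, 0.192] pointing down, gripper open.
Joint ranges: [-176.03, 176.03], [-82.01, 121.73], [-58.28, 71.71], [-173.87, 95.51], [-174.79, -0.11], [-173.66, 173.66]. Speed limits (degrees/s): [136.94, 136.94, 172.46, 180, 180, 180].

INTERFACE

Orientations are given as [roll, pitch, yaw] about the fixed x, y, z axes, in that order (R = Rz(yaw) Ry(pitch) Rx(roll)).
In Python, from plant import ctrl gives the robot as it stands. The module is installed in compiled form; this text tells all that it offers.
- The arm moves only by the tool send_rows, never from a script. Its argument "plan" is a list that holds one entry, the list of rows, each a list of 6 numbers: the shift along the tool's x, y, z in a scale on which 1.0 is 30 cm, then the turn, a rotation vector about the tool's x, y, z in shares of 60 degrees (1.0 is 60 degrees). A call has 1 to 8 rows; each row is the pose to reach, as a shift and turn from the pose commanded when the call began, along the tool's axes at that moment; what a row does not reach only later rows make up. A row lasts 1/12 s, in which the tool goes at most 41.7 mm and 7.16 degrees, less where a joint would pass 70% of its speed; a pose out of reach is approached as far as the arm can. A call with a gripper value outside its range is refused whole. "fingers" is the opening, from 0 (shut) to 1 (fully open), set as the call begins (left out, the last holds). The fingers move at their own pace and stop on an object; the grip force is fixed at half the most. Time passes only in rows, so rows that repeat a pose let the fingers close. It gives the time, the measured TCP pose, the force, the opening and the grip force at its end, in the units of the state.
- ctrl.get_obs(): the state, without advancing time (a new reading comes with each control period).
- ctrl.snapshot(name): name is "side" or "top"; returns a dict with "img" (480x640x3 uint8, red, green, blue), "K" (3x3 intrinsics, pixels), "k1" (the pictures are not rectified: a ray, as slopes to the right and down, at radius r is drawn at 1 + k1 r^2 times it, then the intrinsics apply), "pose" (4x4, takes a point from camera to world coordinates). Camera axes: x right, y down, z forward; pixel columns grow to the right and rows downward; lengths in m; the calibration is good to about 2 mm. A picture is of the moment at which its call begins. There is no depth.
- ctrl.close_job(): hands the job in; it is judged then, once.
The state is a dict: "clock": time; "joint_pos": joint angles; "qvel": joint speeds; "tau": joint torques, N m; "tool_pos": TCP position; "orientation": TCP orientation; "force": force on the tool from outside, world axes, zero at the start; "moment": the same for the moment, N m; "opening": finger opening in m; "gripper_force": force on a finger pad.
Only numpy, scipy, OpenCV 4.12 (cv2) and the standard library are available. Lean on these libraries where they do the work, as an engineer would, in place of code of your own. Each camera call takes 0.05 s, during which the arm holds its last target. There are 200 camera calls.

TASK

One of the three T-slot bolts that clamp the measuring stage's foot has worked loose: tap the bolt ends from above to find the one that gives way, then swing up the sprung guard that covers that bolt's nut, at least half way to upright. Finish while still holding it open, so that the nut can be got at. Leave the other two guards shut and do not disturb the V-block, gauge case, spanner and plug gauge.

Things in the scene. Friction and masses are not known exactly. Their poses are not given: they have to be found in the camera images.
- unit: Fixed T-slot plate (320 x 340 mm, top at 35 mm) with a measuring stage's aluminium foot (250 x 300, top at 53) on it. Origin on the bench below the middle bolt; x from the row of bolts to the stage, roughly away from the robot; y along the row, to the left; z up. Stage at x 65 to 191, top at 120 mm, micrometer drum at y -115 to -196. Place and yaw vary.
- bolt_1 (a joint): Sink of the T-slot bolt at y = +95 mm of the unit (left), m: 0 at the start, grows downward. A clamped bolt does not go down (under 1 mm); the loose one, whose nut under the guard has backed off, slides down 6 mm under a push of about 3 N and stays down. All three look alike.
- bolt_1_end (a point): Centre of the flat upper end of the bolt at y = +95 mm of the unit (left): steel stud 12 mm across, standing 13 mm proud through a 22 mm hole in its guard's top; 106 mm above the bench before tapping.
- guard_1 (a joint): Opening of the nut guard at y = +95 mm of the unit (left), rad: 0 shut, grows as it swings up, stop at 1.45. Grey, 60 x 52 x 34 mm, top at 93 mm; hinge axis along the unit's y at x = +31, z = 87 mm (stage side). A light spring shuts it when let go; holding it open takes 1 to 2 N at the ball.
- guard_1_ball (a point): Centre of the 24 mm black ball on the lever of that guard, robot side. Shut: x = -63, z = 103 mm in the unit's frame, so 94 mm robotward of the hinge axis and 16 mm above it, 32 mm out from the guard's front, open below to the plate. Next ball 95 mm away. Pinch it from above, a finger on each y side; it turns in the grip as the guard swings.
- bolt_2 (a joint): Sink of the T-slot bolt in the middle (y = 0), m: 0 at the start, grows downward. A clamped bolt does not go down (under 1 mm); the loose one, whose nut under the guard has backed off, slides down 6 mm under a push of about 3 N and stays down. All three look alike.
- bolt_2_end (a point): Centre of the flat upper end of the bolt in the middle (y = 0): steel stud 12 mm across, standing 13 mm proud through a 22 mm hole in its guard's top; 106 mm above the bench before tapping.
- guard_2 (a joint): Opening of the nut guard in the middle (y = 0), rad: 0 shut, grows as it swings up, stop at 1.45. Grey, 60 x 52 x 34 mm, top at 93 mm; hinge axis along the unit's y at x = +31, z = 87 mm (stage side). A light spring shuts it when let go; holding it open takes 1 to 2 N at the ball.
- guard_2_ball (a point): Centre of the 24 mm black ball on the lever of that guard, robot side. Shut: x = -63, z = 103 mm in the unit's frame, so 94 mm robotward of the hinge axis and 16 mm above it, 32 mm out from the guard's front, open below to the plate. Next ball 95 mm away. Pinch it from above, a finger on each y side; it turns in the grip as the guard swings.
- bolt_3 (a joint): Sink of the T-slot bolt at y = -95 mm of the unit (right), m: 0 at the start, grows downward. A clamped bolt does not go down (under 1 mm); the loose one, whose nut under the guard has backed off, slides down 6 mm under a push of about 3 N and stays down. All three look alike.
- bolt_3_end (a point): Centre of the flat upper end of the bolt at y = -95 mm of the unit (right): steel stud 12 mm across, standing 13 mm proud through a 22 mm hole in its guard's top; 106 mm above the bench before tapping.
- guard_3 (a joint): Opening of the nut guard at y = -95 mm of the unit (right), rad: 0 shut, grows as it swings up, stop at 1.45. Grey, 60 x 52 x 34 mm, top at 93 mm; hinge axis along the unit's y at x = +31, z = 87 mm (stage side). A light spring shuts it when let go; holding it open takes 1 to 2 N at the ball.
- guard_3_ball (a point): Centre of the 24 mm black ball on the lever of that guard, robot side. Shut: x = -63, z = 103 mm in the unit's frame, so 94 mm robotward of the hinge axis and 16 mm above it, 32 mm out from the guard's front, open below to the plate. Next ball 95 mm away. Pinch it from above, a finger on each y side; it turns in the grip as the guard swings.
- vblock: Bystander: steel V-block 44 x 60 x 36 mm, loose on the stage's top plate; origin under its centre.
- gauge_case: Bystander: shut wooden gauge-block case 90 x 150 x 42 mm on the bench at the unit's +y side; origin under its centre.
- spanner: Bystander: steel spanner 170 mm long on the bench at the unit's -y side, its length along its x; origin under its middle.
- plug_gauge: Bystander: plug gauge lying on the bench at the unit's -y side, 104 mm long along its x, 20 mm across; origin under its middle.

How it is judged:
By the outcome, as a careful person would: the job done as asked, in the order asked, and still so for the second after the job is handed in, while the arm keeps its last pose, push and grip.
It also fails if it takes over 48 s, if anything falls off the work surface, if the arm or the gripper's body presses on something with over 40 N, if the wrist force passes 120 N, or if a joint passes its speed limit or range.

## Working session

There is one attempt and no reset: what is moved stays moved. The work goes in short steps, Python scripts to look and compute and a tool call to move; the robot and the scene stay as the last step left them, time stands still between calls to the robot, and variables do not carry over. Pictures are saved under pics/ and viewed, at most 10 in all, crops included, and the job is handed in when it is done.

Besides the shell and the picture viewer there is one more tool, called by a JSON object that holds its "fn" and its "kwargs", one argument or row to a line. send_rows: Moves the arm, as the interface text tells. Its arguments: {"type":"object","properties":{"plan":{"type":"array","items":{"type":"array","items":{"type":"array","items":{"type":"number"}}}},"fingers":{"type":"number"}},"required":["plan"]}

```bash
mkdir -p pics; python3 - <<'E'
from plant import ctrl
import cv2,numpy as np
o=ctrl.get_obs(); print(o)
for n in("top","side"):
    s=ctrl.snapshot(n); cv2.imwrite(f"pics/{n}0.png",s["img"][:,:,::-1]); print(n,s["K"],s["k1"],np.round(s["pose"],4).tolist())
E
```

```text
{'clock': 0.0, 'joint_pos': array([ 9.01331937e+01,  2.05912041e+01,  6.33503581e-01, -1.97702626e-02,
       -7.01354145e+01, -1.65046378e+01]), 'qvel': array([ 0.08675204, -0.09623297,  0.10535518, -0.00207924,  0.02129071,
       -0.04439247]), 'tau': array([ 8.34954608e-05, -5.82722247e+01,  2.93058103e+01,  6.99725792e+00,
        6.95596682e-03, -1.44915562e-04]), 'tool_pos': array([0.19016245, 0.64709119, 0.19142439]), 'orientation': array([ 1.79905441e+02, -8.63634799e-03, -1.63781700e+01]), 'force': array([ 0.12347648, -0.64415753,  0.13860697]), 'moment': array([ 0.05398838,  0.00810379, -0.01396342]), 'gripper_force': 0.0, 'opening': 0.08738438023088056}
top [[474.31632953   0.         324.20201045]
 [  0.         474.31632953 238.06496633]
 [  0.           0.           1.        ]] -0.12663886898992943 [[0.0225, -0.9862, 0.1639, 0.4214], [-0.9988, -0.0292, -0.0381, 0.0332], [0.0424, -0.1629, -0.9857, 0.9735], [0.0, 0.0, 0.0, 1.0]]
side [[526.80265148   0.         314.94752043]
 [  0.         526.80265148 234.91158756]
 [  0.           0.           1.        ]] 0.02139332880216062 [[-0.7233, -0.5322, 0.44, 0.1125], [-0.6904, 0.5694, -0.4463, 0.4713], [-0.013, -0.6266, -0.7793, 0.9021], [0.0, 0.0, 0.0, 1.0]]
```

View pics/top0.png

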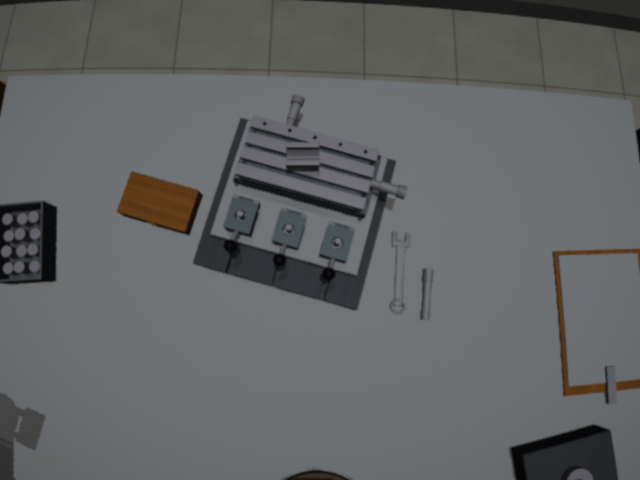

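View pics/side0.png

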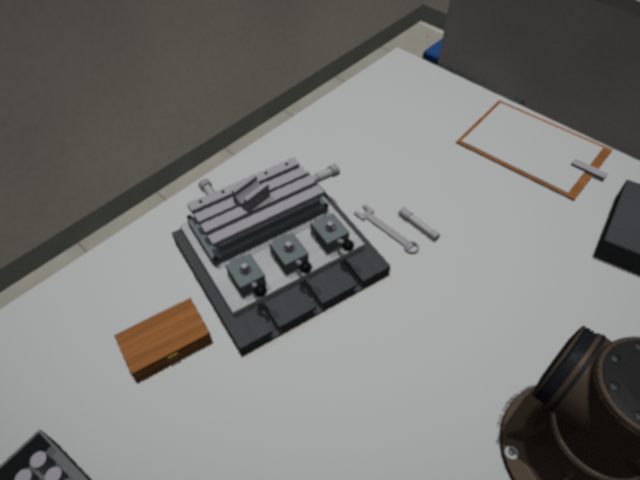

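The top view shows bolt ends near (241,215), (289,229), (338,242) and balls near (231,245), (280,260), (329,273). In the side view the bolts are at about (245,268), (289,247), (331,228) and the balls at about (260,290), (305,266), (348,244).

```bash
cat > h.py <<'E'
import cv2,numpy as np
def ray(s,uv):
    d=np.array([s["k1"],0,0,0.]);
    p=cv2.undistortPoints(np.array([[uv]],float),s["K"],d,).ravel()
    return s["pose"][:3,3],s["pose"][:3,:3]@np.r_[p,1]
def plane(s,uv,z):
    o,d=ray(s,uv); return (o+d*(z-o[2])/d[2])[:2]
def blob(g,uv,r,sign):
    u,v=uv; w=g[v-r:v+r+1,u-r:u+r+1].astype(float)*sign
    t=w.min()+.6*(w.max()-w.min()); m=(w>t).astype(np.uint8)
    n,l,st,c=cv2.connectedComponentsWithStats(m)
    i=1+np.argmax(st[1:,4]-10*np.hypot(*(c[1:]-r).T)); return c[i]+[u-r,v-r],st[i,4]
U={"b1":(0,.095,.106),"b2":(0,0,.106),"b3":(0,-.095,.106),"k1":(-.063,.095,.103),"k2":(-.063,0,.103),"k3":(-.063,-.095,.103)}
E
python3 - <<'E'
from plant import ctrl
from h import *
P={"top":dict(b1=(241,215),b2=(289,229),b3=(338,242),k1=(231,245),k2=(280,260),k3=(329,273)),
"side":dict(b1=(245,268),b2=(289,247),b3=(331,228),k1=(260,290),k2=(305,266),k3=(348,244))}
A=[];B=[]
for n in P:
    s=ctrl.snapshot(n);g=cv2.cvtColor(s["img"],cv2.COLOR_RGB2GRAY);a=[];b=[]
    for k,uv in P[n].items():
        c,ar=blob(g,uv,6,1 if k[0]=="b" else -1)
        w=plane(s,c,U[k][2]); a.append(U[k][:2]);b.append(w); print(n,k,c.round(1),ar,w.round(4))
    for A_,B_ in((a,b),):
        a=np.array(a);b=np.array(b);ac=a-a.mean(0);bc=b-b.mean(0)
        th=np.arctan2((ac[:,0]*bc[:,1]-ac[:,1]*bc[:,0]).sum(),(ac*bc).sum());R=np.array([[np.cos(th),-np.sin(th)],[np.sin(th),np.cos(th)]])
        t=b.mean(0)-R@a.mean(0);print("fit",np.degrees(th),t,((b-a@R.T-t)*1000).round(1).tolist())
    im=cv2.resize(s["img"][195:300,200:370] if n=="top" else s["img"][205:310,220:390],None,fx=4,fy=4)
    cv2.imwrite(f"pics/c_{n}.png",im[:,:,::-1])
a,b=[cv2.imread(f"pics/c_{n}.png") for n in P]; cv2.imwrite("pics/c.png",cv2.resize(np.vstack([a,b]),None,fx=.7,fy=.7))
E
```

```text
top b1 [239.3 212.7] 31 [0.6089 0.1593]
top b2 [287.5 228.5] 45 [0.5816 0.0682]
top b3 [337.3 243. ] 53 [ 0.5571 -0.0249]
top k1 [230.9 245.9] 140 [0.5464 0.172 ]
top k2 [279.7 260.2] 159 [0.5224 0.0807]
top k3 [328.5 273.5] 148 [ 0.5003 -0.0099]
fit -14.65718232185245 [0.58325488 0.06625896] [[1.6, 1.1], [-1.6, 1.9], [-2.1, 0.8], [0.1, -2.2], [0.1, -1.5], [2.1, -0.2]]
side b1 [243.7 264.4] 38 [0.6103 0.1567]
side b2 [287.8 242.8] 33 [0.5867 0.0648]
side b3 [329.5 222.8] 18 [ 0.5623 -0.0265]
side k1 [259.7 290.2] 131 [0.5483 0.1736]
side k2 [304.4 266.5] 127 [0.526  0.0815]
side k3 [347.  244.4] 114 [ 0.5027 -0.0114]
fit -14.365298648881025 [0.58657336 0.06530522] [[0.2, -0.6], [0.1, -0.5], [-0.7, 0.2], [-0.8, 0.7], [0.4, 0.5], [0.8, -0.3]]
```

View pics/c.png

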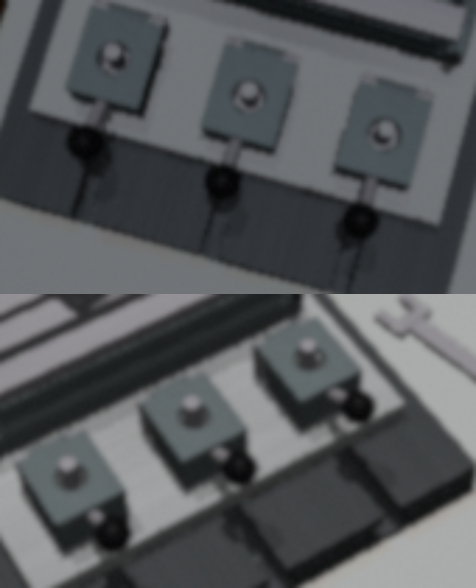

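```bash
cat > go.py <<'E'
import sys,numpy as np
from plant import ctrl
from scipy.spatial.transform import Rotation as R
# unit-frame target of TCP (mm), unit pitch tilt
T=np.array([.585,.0657,0]);Ru=R.from_euler('z',-14.5,degrees=True)
o=ctrl.get_obs();R0=R.from_euler('xyz',o["orientation"],degrees=True)
print(o["clock"],o["tool_pos"].round(4),o["orientation"].round(2),o["force"].round(2),o["opening"],"unit mm",(1000*Ru.inv().apply(o["tool_pos"]-T)).round(1))
for a in sys.argv[1:]:
    v=[float(q) for q in a.split(",")];w=T+Ru.apply(np.array(v[:3])/1000)
    Rt=R.from_euler('xyz',[180,v[3] if len(v)>3 else 0,-14.5],degrees=True)
    print(a,(100*R0.inv().apply(w-o["tool_pos"])).round(2),(R0.inv()*Rt).as_rotvec(degrees=True).round(2))
E
python3 go.py 0,95,150 0,0,150 0,-95,150
```

```text
0.2 [0.1902 0.6473 0.1918] [ 1.7994e+02 -1.0000e-02 -1.6380e+01] [ 0.35 -0.21 -0.12] 0.08775173893950675 unit mm [-527.8  464.2  191.8]
0,95,150 [53.96 35.17  4.22] [ 0.06 -0.01 -1.88]
0,0,150 [54.27 44.66  4.23] [ 0.06 -0.01 -1.88]
0,-95,150 [54.59 54.16  4.24] [ 0.06 -0.01 -1.88]
```

The rows are not in the units I measure in: shifts go in shares of 30 cm and turns go in shares of 60 degrees. I convert before sending: 27 cm is 0.9, 23.8 cm is 0.7933, -1.9 degrees is -0.0317.

{"fn": "send_rows", "kwargs": {
  "plan": [
    [[0.1133,0.0733,0,0,0,0],[0.2267,0.1467,0,0,0,0],[0.34,0.22,0,0,0,-0.0167],[0.4533,0.2933,0,0,0,-0.0317],[0.5667,0.3667,0,0,0,-0.0317],[0.68,0.44,0,0,0,-0.0317],[0.7933,0.5133,0,0,0,-0.0317],[0.9,0.5867,0,0,0,-0.0317]]
  ],
  "fingers": 0
}}

```text
clock: 0.87
tool_pos: [0.4007, 0.4008, 0.1925]
orientation: [-180.0, -0.0, -14.5]
force: [0.6, 0.7, -0.5]
opening: 0.0399
gripper_force: 0.0
```

```bash
python3 go.py 0,95,140
```

```text
0.8667 [0.4007 0.4008 0.1925] [-179.99   -0.    -14.46] [ 0.64  0.73 -0.52] 0.039945453382501876 unit mm [-262.3  278.3  192.5]
0,95,140 [26.22 18.35  5.24] [-0.01 -0.    0.04]
```

In the tool's units: 26.2 cm is 0.8733, 23.8 cm is 0.7933.

{"fn": "send_rows", "kwargs": {
  "plan": [
    [[0.1133,0.08,0,0,0,0],[0.2267,0.16,0,0,0,0],[0.34,0.24,0,0,0,0],[0.4533,0.32,0,0,0,0],[0.5667,0.4,0,0,0,0],[0.68,0.48,0.0333,0,0,0],[0.7933,0.56,0.1,0,0,0],[0.8733,0.61,0.1667,0,0,0]]
  ]
}}

```text
clock: 1.53
tool_pos: [0.6098, 0.1581, 0.1433]
orientation: [-179.9, -0.1, -14.5]
force: [0.1, 1.1, 0.4]
opening: 0.0001
gripper_force: 0.0
```

```bash
python3 go.py 0,95,108; python3 - <<'E'
from plant import ctrl
import cv2,numpy as np
a=ctrl.snapshot("top")["img"][150:330,170:410];b=ctrl.snapshot("side")["img"][150:330,170:410]
cv2.imwrite("pics/t1.png",cv2.resize(np.vstack([a,b]),None,fx=1.65,fy=1.65)[:,:,::-1])
E
```

```text
1.5333 [0.6098 0.1581 0.1433] [-1.7988e+02 -1.4000e-01 -1.4500e+01] [0.15 1.15 0.45] 6.158849216686868e-05 unit mm [  0.8  95.7 143.3]
0,95,108 [-0.09  0.07  3.53] [-0.12 -0.14 -0.  ]
```

View pics/t1.png

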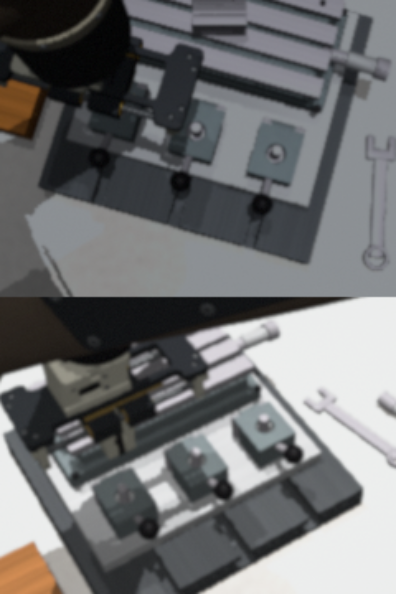

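The fingers are shut above the left bolt, clear of everything.

In the tool's units: 3.4 cm is 0.1133, 3.3 cm is 0.11.

{"fn": "send_rows", "kwargs": {
  "plan": [
    [[-0.0033,0.0017,0.04,0,0,0],[-0.0033,0.0017,0.08,0,0,0],[-0.0033,0.0017,0.1,0,0,0],[-0.0033,0.0017,0.11,0,0,0],[-0.0033,0.0017,0.1133,0,0,0],[-0.0033,0.0017,0.1133,0,0,0]]
  ]
}}

```text
clock: 2.13
tool_pos: [0.6065, 0.1603, 0.1086]
orientation: [-180.0, -0.0, -14.4]
force: [0.6, -0.1, -0.2]
opening: 0.0007
gripper_force: 0.0
```

In the tool's units: 0.25 cm is 0.0083, 0.2 cm is 0.0067.

{"fn": "send_rows", "kwargs": {
  "plan": [
    [[0,0,0.0033,0,0,0],[0,0,0.0067,0,0,0],[0,0,0.0083,0,0,0],[0,0,0.0083,0,0,0]]
  ]
}}

```text
clock: 2.47
tool_pos: [0.6066, 0.1598, 0.106]
orientation: [-180.0, -0.0, -14.5]
force: [0.5, -0.6, -0.1]
opening: 0.0009
gripper_force: 0.0
```

In the tool's units: 0.2 cm is 0.0067, 0.15 cm is 0.005.

{"fn": "send_rows", "kwargs": {
  "plan": [
    [[0.0033,0.0033,0.0017,0,0,0],[0.0067,0.0033,0.0033,0,0,0],[0.0067,0.0033,0.005,0,0,0],[0.0067,0.0033,0.005,0,0,0]]
  ]
}}

```text
clock: 2.8
tool_pos: [0.6083, 0.1581, 0.1042]
orientation: [180.0, 0.0, -14.5]
force: [0.4, -0.0, 0.1]
opening: 0.0001
gripper_force: 0.0
```

In the tool's units: 0.1 cm is 0.0033, 0.05 cm is 0.0017.

{"fn": "send_rows", "kwargs": {
  "plan": [
    [[0,0,0.0017,0,0,0],[0,0,0.0033,0,0,0],[0,0,0.0033,0,0,0]]
  ]
}}

```text
clock: 3.05
tool_pos: [0.6082, 0.1582, 0.1032]
orientation: [180.0, 0.0, -14.5]
force: [-0.6, 0.9, 0.1]
opening: 0.0002
gripper_force: 0.0
```

In the tool's units: 0.15 cm is 0.005, 0.1 cm is 0.0033.

{"fn": "send_rows", "kwargs": {
  "plan": [
    [[0,0,0.0033,0,0,0],[0,0,0.005,0,0,0]]
  ]
}}

```text
clock: 3.22
tool_pos: [0.6082, 0.1582, 0.1017]
orientation: [180.0, 0.0, -14.5]
force: [0.1, -0.3, 0.3]
opening: 0.0005
gripper_force: 0.0
```

In the tool's units: 0.15 cm is 0.005, 0.1 cm is 0.0033.

{"fn": "send_rows", "kwargs": {
  "plan": [
    [[0,0,0.0033,0,0,0],[0,0,0.005,0,0,0]]
  ]
}}

```text
clock: 3.38
tool_pos: [0.6082, 0.1582, 0.1002]
orientation: [180.0, 0.0, -14.5]
force: [0.4, -0.4, 0.0]
opening: 0.0006
gripper_force: 0.0
```

```bash
python3 - <<'E'
from plant import ctrl
from h import *
print(ctrl.get_obs()["force"])
b=ctrl.snapshot("side")["img"][180:320,180:380]
cv2.imwrite("pics/s2.png",cv2.resize(b,None,fx=4,fy=4,interpolation=2)[:,:,::-1])
E
```

```text
[ 0.35957534 -0.41009062  0.01984135]
```

View pics/s2.png

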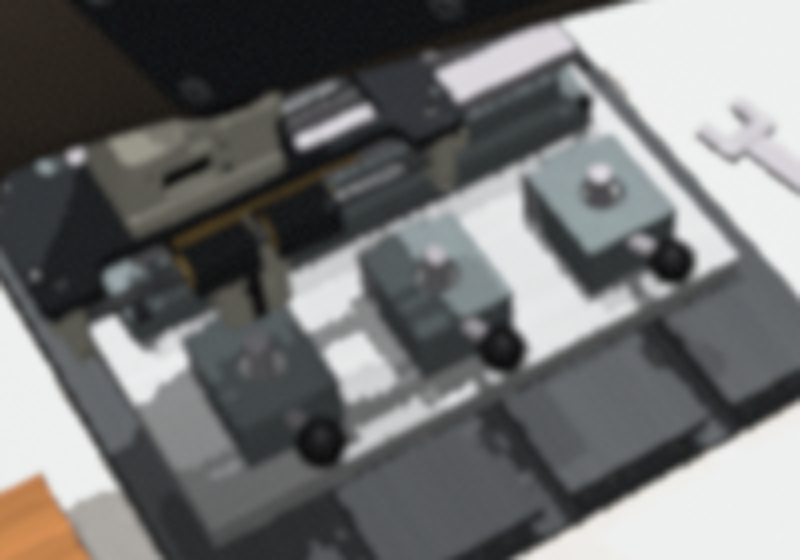

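```bash
cat >> h.py <<'E'
def proj(s,w):
    M=np.linalg.inv(s["pose"]);r=cv2.Rodrigues(M[:3,:3])[0]
    return cv2.projectPoints(np.array(w,float).reshape(-1,1,3),r,M[:3,3],s["K"],np.array([s["k1"],0,0,0.]))[0].reshape(-1,2)
E
python3 - <<'E'
from plant import ctrl
from h import *
o=ctrl.get_obs();p=o["tool_pos"]
for n in("side","top"):
    s=ctrl.snapshot(n); print(n,np.round(s["pose"],4).tolist())
    print(proj(s,[p+[0,0,h] for h in(0,.02,.04,.066)]).round(1).tolist())
    print("b",[proj(s,[[.6088,.1577,z]]).round(1).tolist() for z in(.053,.093,.106)])
    if n=="side":
        print("tip",plane(s,(243.7,257.5),.1002))
    else: cv2.imwrite("pics/t3.png",cv2.resize(s["img"][140:300,160:360],None,fx=4,fy=4,interpolation=2)[:520,:,::-1])
E
```

```text
side [[-0.7233, -0.5322, 0.44, 0.1125], [-0.6904, 0.5694, -0.4463, 0.4713], [-0.013, -0.6266, -0.7793, 0.9021], [0.0, 0.0, 0.0, 1.0]]
[[244.2, 267.4], [242.9, 261.1], [241.6, 254.5], [239.8, 245.7]]
b [[[247.0, 281.1]], [[244.6, 269.2]], [[243.8, 265.2]]]
tip [0.625939   0.14372666]
top [[0.0225, -0.9862, 0.1639, 0.4214], [-0.9988, -0.0292, -0.0381, 0.0332], [0.0424, -0.1629, -0.9857, 0.9735], [0.0, 0.0, 0.0, 1.0]]
[[240.3, 213.8], [238.8, 211.5], [237.3, 209.0], [235.3, 205.7]]
b [[[243.7, 218.5]], [[241.0, 214.3]], [[240.1, 212.8]]]
```

View pics/t3.png

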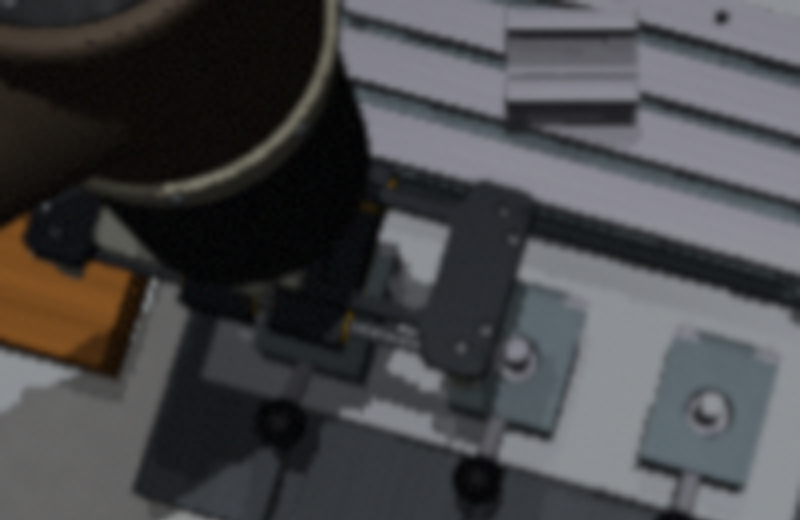

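```bash
python3 - <<'E'
from plant import ctrl
from h import *
S={n:ctrl.snapshot(n) for n in("side","top")}
p=ctrl.get_obs()["tool_pos"]; Ru=cv2.Rodrigues(np.array([0,0,np.radians(-14.5)]))[0]
def tri(a,b):
    o1,d1=ray(S["side"],a);o2,d2=ray(S["top"],b)
    t=np.linalg.lstsq(np.c_[d1,-d2],o2-o1,rcond=None)[0];x,y=o1+d1*t[0],o2+d2*t[1]
    return (x+y)/2,np.linalg.norm(x-y)
for b in((275.2,226.7),(280.7,222.5),(285.7,193)):
    x,e=tri((288.2,208),b);print(b,x.round(4),e.round(4),"rel TCP unit",(Ru.T@(x-p)*1000).round(1))
for z in (.16,.17,.18,.2,.22): print(z,[(Ru.T@np.r_[plane(S["top"],q,z)-p[:2],0]*1000).round(0)[:2].tolist() for q in((281.5,186.5),(268,230),(279,232),(292,193))])
im=S["side"]["img"][170:290,180:310]
cv2.imwrite("pics/s4.png",cv2.convertScaleAbs(cv2.resize(im,None,fx=6,fy=5,interpolation=cv2.INTER_CUBIC)[:600,:,::-1],alpha=1.8,beta=10))
E
```

```text
(275.2, 226.7) [0.5586 0.0819 0.2417] 0.0006 rel TCP unit [-29.  -86.3 141.3]
(280.7, 222.5) [0.5679 0.0742 0.2282] 0.0013 rel TCP unit [-18.  -91.5 127.9]
(285.7, 193) [0.6102 0.0599 0.1922] 0.0378 rel TCP unit [ 26.5 -94.7  91.8]
0.16 [[57.0, -67.0], [-24.0, -67.0], [-22.0, -86.0], [51.0, -88.0]]
0.17 [[55.0, -68.0], [-26.0, -68.0], [-24.0, -87.0], [48.0, -89.0]]
0.18 [[52.0, -69.0], [-27.0, -69.0], [-26.0, -88.0], [46.0, -90.0]]
0.2 [[47.0, -72.0], [-31.0, -72.0], [-29.0, -90.0], [41.0, -92.0]]
0.22 [[42.0, -74.0], [-34.0, -74.0], [-32.0, -92.0], [36.0, -94.0]]
```

View pics/s4.png

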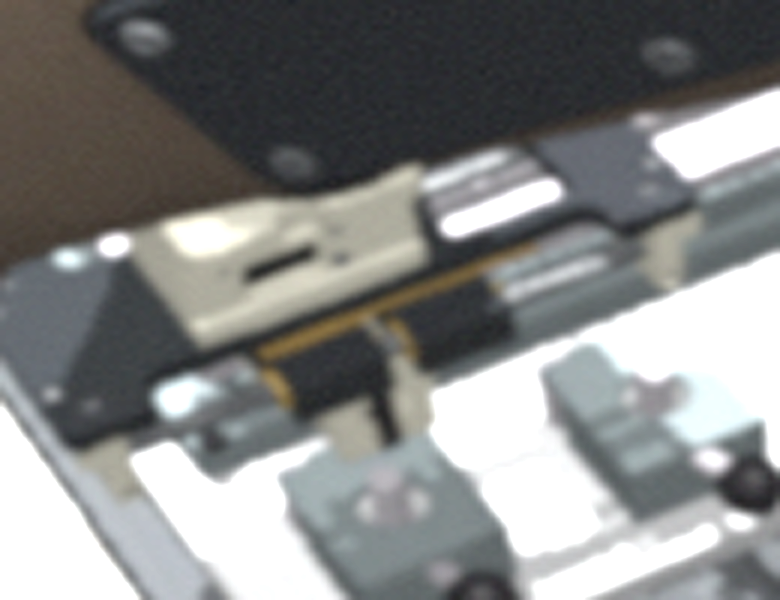

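The side view shows the fingertips ending about 9 px above the left bolt, so they look roughly 30 mm clear of it even though the reported TCP is at 100 mm. I'll keep going down in small steps and watch the force.

In the tool's units: 0.2 cm is 0.0067, 0.1 cm is 0.0033.

{"fn": "send_rows", "kwargs": {
  "plan": [
    [[0,0,0.0033,0,0,0],[0,0,0.0067,0,0,0],[0,0,0.0067,0,0,0]]
  ]
}}

```text
clock: 3.88
tool_pos: [0.6081, 0.1582, 0.0981]
orientation: [180.0, 0.0, -14.5]
force: [-0.2, -0.8, -0.1]
opening: 0.0002
gripper_force: 0.0
```

In the tool's units: 0.2 cm is 0.0067, 0.1 cm is 0.0033.

{"fn": "send_rows", "kwargs": {
  "plan": [
    [[0,0,0.0033,0,0,0],[0,0,0.0067,0,0,0],[0,0,0.0067,0,0,0]]
  ]
}}

```text
clock: 4.13
tool_pos: [0.6081, 0.1582, 0.0961]
orientation: [180.0, 0.0, -14.5]
force: [0.4, 0.4, -0.1]
opening: 0.0003
gripper_force: 0.0
```

In the tool's units: 0.2 cm is 0.0067, 0.1 cm is 0.0033.

{"fn": "send_rows", "kwargs": {
  "plan": [
    [[0,0,0.0033,0,0,0],[0,0,0.0067,0,0,0],[0,0,0.0067,0,0,0]]
  ]
}}

```text
clock: 4.38
tool_pos: [0.6082, 0.1582, 0.0941]
orientation: [180.0, 0.0, -14.5]
force: [-0.4, 0.7, 0.9]
opening: 0.0001
gripper_force: 0.0
```

In the tool's units: 0.2 cm is 0.0067, 0.1 cm is 0.0033.

{"fn": "send_rows", "kwargs": {
  "plan": [
    [[0,0,0.0033,0,0,0],[0,0,0.0067,0,0,0],[0,0,0.0067,0,0,0]]
  ]
}}

```text
clock: 4.63
tool_pos: [0.6081, 0.1582, 0.0921]
orientation: [180.0, 0.0, -14.5]
force: [-0.2, -0.3, -0.2]
opening: 0.0007
gripper_force: 0.0
```

```bash
python3 - <<'E'
from plant import ctrl
from h import *
s=ctrl.snapshot("side");im=s["img"][215:290,195:295]
cv2.imwrite("pics/s5.png",cv2.convertScaleAbs(cv2.resize(im,None,fx=8,fy=8,interpolation=cv2.INTER_CUBIC)[:600,:,::-1],alpha=1.8,beta=10))
E
```

```text
(no output)
```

View pics/s5.png

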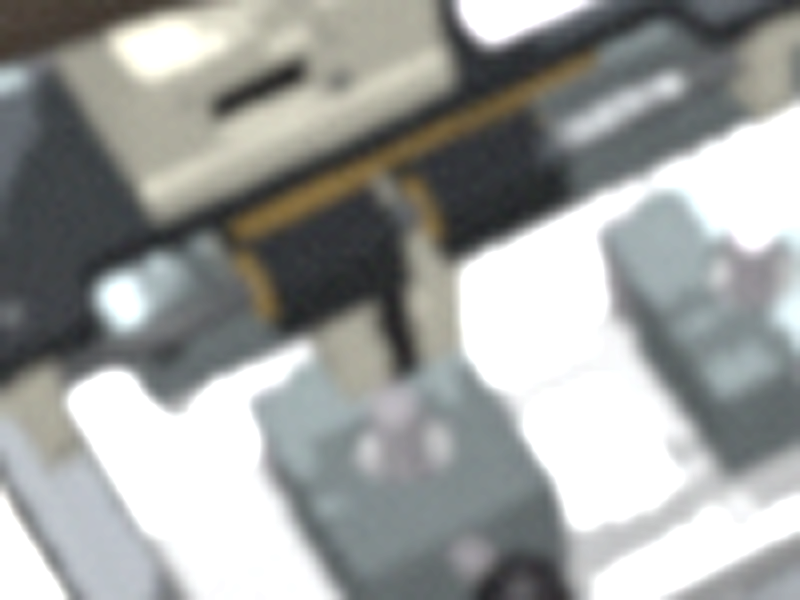

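The fingertips, near (245,262), now overlap the guard's rear edge, just above and slightly behind the bolt end at (244,265). The tips sit higher than the reported TCP, so touching the bolt will give me the height offset.

{"fn": "send_rows", "kwargs": {
  "plan": [
    [[0,0,0.0033,0,0,0],[0,0,0.0067,0,0,0],[0,0,0.0067,0,0,0]]
  ]
}}

```text
clock: 4.93
tool_pos: [0.6081, 0.1582, 0.0901]
orientation: [180.0, 0.0, -14.5]
force: [0.7, 0.8, 0.4]
opening: 0.0003
gripper_force: 0.0
```

In the tool's units: 0.2 cm is 0.0067, 0.1 cm is 0.0033.

{"fn": "send_rows", "kwargs": {
  "plan": [
    [[0,0,0.0033,0,0,0],[0,0,0.0067,0,0,0],[0,0,0.0067,0,0,0]]
  ]
}}

```text
clock: 5.18
tool_pos: [0.6082, 0.1582, 0.0881]
orientation: [180.0, 0.0, -14.5]
force: [0.1, 0.4, 0.1]
opening: 0.0007
gripper_force: 0.0
```

{"fn": "send_rows", "kwargs": {
  "plan": [
    [[0,0,0.0033,0,0,0],[0,0,0.005,0,0,0],[0,0,0.005,0,0,0]]
  ]
}}

```text
clock: 5.43
tool_pos: [0.6082, 0.1582, 0.0867]
orientation: [180.0, 0.0, -14.5]
force: [-0.9, -0.4, 0.6]
opening: 0.0003
gripper_force: 0.0
```

In the tool's units: 0.15 cm is 0.005, 0.1 cm is 0.0033.

{"fn": "send_rows", "kwargs": {
  "plan": [
    [[0,0,0.0033,0,0,0],[0,0,0.005,0,0,0],[0,0,0.005,0,0,0]]
  ]
}}

```text
clock: 5.68
tool_pos: [0.6082, 0.1582, 0.0852]
orientation: [180.0, 0.0, -14.5]
force: [-0.1, 0.0, -0.8]
opening: 0.0004
gripper_force: 0.0
```

In the tool's units: 0.15 cm is 0.005, 0.1 cm is 0.0033.

{"fn": "send_rows", "kwargs": {
  "plan": [
    [[0,0,0.0033,0,0,0],[0,0,0.005,0,0,0],[0,0,0.005,0,0,0]]
  ]
}}

```text
clock: 5.93
tool_pos: [0.6082, 0.1582, 0.0837]
orientation: [180.0, 0.0, -14.5]
force: [-0.7, -1.2, 0.5]
opening: 0.0005
gripper_force: 0.0
```

In the tool's units: 0.1 cm is 0.0033.

{"fn": "send_rows", "kwargs": {
  "plan": [
    [[0,0,0.0033,0,0,0],[0,0,0.0033,0,0,0]]
  ]
}}

```text
clock: 6.1
tool_pos: [0.6082, 0.1583, 0.0827]
orientation: [180.0, 0.0, -14.5]
force: [0.5, 0.3, -0.4]
opening: 0.0004
gripper_force: 0.0
```

```bash
python3 - <<'E'
from plant import ctrl
from h import *
s=ctrl.snapshot("side");im=s["img"][225:285,205:285]
cv2.imwrite("pics/s6.png",cv2.convertScaleAbs(cv2.resize(im,None,fx=8,fy=8,interpolation=cv2.INTER_CUBIC)[:600,:,::-1],alpha=1.8,beta=10))
E
```

```text
(no output)
```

View pics/s6.png

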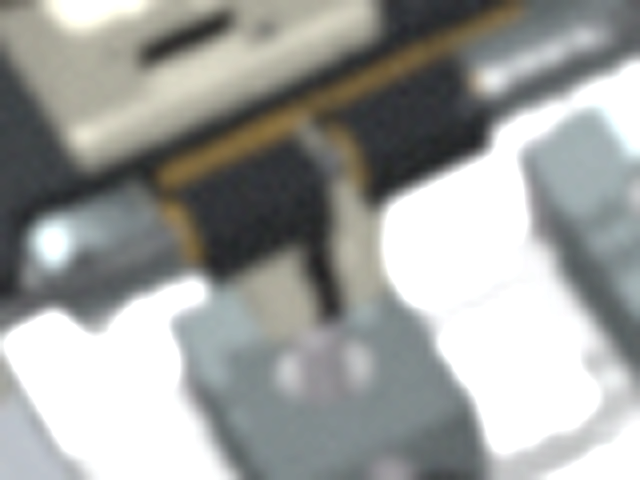

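The fingertip edges, near (245,266), now just cover the top of the bolt end, so contact is close.

In the tool's units: 0.15 cm is 0.005, 0.1 cm is 0.0033.

{"fn": "send_rows", "kwargs": {
  "plan": [
    [[0,0,0.0033,0,0,0],[0,0,0.005,0,0,0],[0,0,0.005,0,0,0]]
  ]
}}

```text
clock: 6.4
tool_pos: [0.6082, 0.1582, 0.0812]
orientation: [180.0, 0.0, -14.5]
force: [0.1, -0.2, -0.5]
opening: 0.0004
gripper_force: 0.0
```

In the tool's units: 0.15 cm is 0.005, 0.1 cm is 0.0033.

{"fn": "send_rows", "kwargs": {
  "plan": [
    [[0,0,0.0033,0,0,0],[0,0,0.005,0,0,0],[0,0,0.005,0,0,0]]
  ]
}}

```text
clock: 6.65
tool_pos: [0.6082, 0.1582, 0.0797]
orientation: [180.0, 0.0, -14.5]
force: [0.0, -0.1, 0.1]
opening: 0.0005
gripper_force: 0.0
```

In the tool's units: 0.15 cm is 0.005, 0.1 cm is 0.0033.

{"fn": "send_rows", "kwargs": {
  "plan": [
    [[0,0,0.0033,0,0,0],[0,0,0.005,0,0,0],[0,0,0.005,0,0,0]]
  ]
}}

```text
clock: 6.9
tool_pos: [0.6082, 0.1582, 0.0782]
orientation: [180.0, 0.0, -14.5]
force: [-0.6, -0.4, -0.5]
opening: 0.0001
gripper_force: 0.0
```

```bash
python3 - <<'E'
from plant import ctrl
from h import *
s=ctrl.snapshot("side");im=s["img"].astype(int);w=im[250:280,232:260]
d=w[...,0]-w[...,2];g=w.sum(2)//3
for r in range(30): print(250+r,"".join("F" if d[r,c]>6 else ("g" if d[r,c]<-4 else ".") for c in range(28))," ".join(f"{x:3d}" for x in g[r,::2]))
p=ctrl.get_obs()["tool_pos"];print(proj(s,[p+[0,0,h] for h in(0,.01,.02,.03)]).round(1).tolist())
E
```

```text
250 ...............FFFF.........  24  25  22  26  26  23  21  50  79  50  20  56 112 162
251 ........g.......FF..........  23  24  24  24  23  20  19  47  82  62  37 105 166 198
252 ................FFF.........  22  24  24  22  22  19  19  42  83  75  61 144 200 218
253 ................FFFF........  24  24  22  21  20  20  18  41  82  83  84 173 220 225
254 g...............FFFF........  23  24  22  19  20  18  19  37  80  86  99 190 225 227
255 ..g............FFFFF........  22  20  17  19  20  20  19  39  83  88 104 200 229 228
256 ....g..........FFFFF........  22  17  18  19  19  20  18  44  87  87 105 200 228 228
257 ...............FFFFF........  19  21  16  18  28  33  17  47  91  88 104 200 229 228
258 .gg............FFFFFF.......  18  16  19  28  48  46  18  44  91  89 100 192 229 228
259 ........FF......FFFFF.......  18  20  30  49  70  58  20  38  86  88  94 170 227 228
260 ......FFFF......FFFFF.......  26  31  49  69  83  65  25  32  78  88  87 142 222 227
261 ....FFFFFF......FFFFF.......  40  51  68  82  86  75  38  25  73  87  86 114 200 220
262 gg...FFFFFFF....FFFFF.......
[... 934 characters left out ...]
  70  70  69
273 ggggggg............ggggggggg  75  70  70  71  89  88  77  75  76  79  71  70  69  69
274 gggggggg..........gggggggggg  68  70  71  70  78  80  76  74  73  72  69  70  70  69
275 gggggggggggg..gggggggggggggg  61  71  69  70  73  74  73  72  71  70  70  71  71  70
276 gggggggggggggggggggggggggggg  58  75  72  71  71  70  69  71  71  70  69  71  70  69
277 gggggggggggggggggggggggggggg  59  73  72  71  70  70  69  71  71  69  71  71  69  66
278 ggggggggggggggggggggggggggg.  59  66  70  70  71  71  70  71  72  72  70  71  68  60
279 gggggggggggggggggggggggggggg  65  59  70  70  70  71  70  70  70  71  70  67  61  56
[[245.5, 274.0], [244.9, 271.0], [244.3, 267.9], [243.7, 264.8]]
```

The finger-edge mask puts the tip centre near (245,265), about 30 mm above the reported TCP and still centred over the bolt. I'll keep stepping down.

In the tool's units: 0.1 cm is 0.0033.

{"fn": "send_rows", "kwargs": {
  "plan": [
    [[0,0,0.0033,0,0,0],[0,0,0.0033,0,0,0]]
  ]
}}

```text
clock: 7.12
tool_pos: [0.6082, 0.1582, 0.0772]
orientation: [180.0, 0.0, -14.5]
force: [0.1, -0.8, -0.4]
opening: 0.0006
gripper_force: 0.0
```

{"fn": "send_rows", "kwargs": {
  "plan": [
    [[0,0,0.0033,0,0,0],[0,0,0.0033,0,0,0]]
  ]
}}

```text
clock: 7.28
tool_pos: [0.6082, 0.1582, 0.0762]
orientation: [180.0, 0.0, -14.5]
force: [0.2, -0.2, -0.3]
opening: 0.0005
gripper_force: 0.0
```

In the tool's units: 0.1 cm is 0.0033.

{"fn": "send_rows", "kwargs": {
  "plan": [
    [[0,0,0.0033,0,0,0],[0,0,0.0033,0,0,0]]
  ]
}}

```text
clock: 7.45
tool_pos: [0.6082, 0.1582, 0.0752]
orientation: [180.0, 0.0, -14.5]
force: [-0.9, -0.3, 0.6]
opening: 0.0005
gripper_force: 0.0
```

In the tool's units: 0.1 cm is 0.0033.

{"fn": "send_rows", "kwargs": {
  "plan": [
    [[0,0,0.0033,0,0,0],[0,0,0.0033,0,0,0]]
  ]
}}

```text
clock: 7.62
tool_pos: [0.6082, 0.1582, 0.0742]
orientation: [180.0, 0.0, -14.5]
force: [0.6, 0.3, 0.4]
opening: 0.0001
gripper_force: 0.0
```

In the tool's units: 0.1 cm is 0.0033.

{"fn": "send_rows", "kwargs": {
  "plan": [
    [[0,0,0.0033,0,0,0],[0,0,0.0033,0,0,0]]
  ]
}}

```text
clock: 7.78
tool_pos: [0.6082, 0.1582, 0.0732]
orientation: [180.0, 0.0, -14.5]
force: [-0.9, 0.2, 0.2]
opening: 0.0003
gripper_force: 0.0
```

In the tool's units: 0.1 cm is 0.0033.

{"fn": "send_rows", "kwargs": {
  "plan": [
    [[0,0,0.0033,0,0,0],[0,0,0.0033,0,0,0]]
  ]
}}

```text
clock: 7.95
tool_pos: [0.6083, 0.1582, 0.0723]
orientation: [180.0, 0.0, -14.5]
force: [-0.6, 0.2, 1.0]
opening: 0.0004
gripper_force: 0.0
```

In the tool's units: 0.1 cm is 0.0033.

{"fn": "send_rows", "kwargs": {
  "plan": [
    [[0,0,0.0033,0,0,0],[0,0,0.0033,0,0,0]]
  ]
}}

```text
clock: 8.12
tool_pos: [0.6084, 0.1582, 0.0721]
orientation: [-180.0, -0.0, -14.5]
force: [-1.9, -1.2, 4.4]
opening: 0.0003
gripper_force: 2.5
```

In the tool's units: 0.1 cm is 0.0033.

{"fn": "send_rows", "kwargs": {
  "plan": [
    [[0,0,0.0033,0,0,0],[0,0,0.0033,0,0,0]]
  ]
}}

```text
clock: 8.28
tool_pos: [0.6084, 0.1582, 0.072]
orientation: [-180.0, -0.0, -14.4]
force: [-4.3, -0.7, 11.9]
opening: 0.0002
gripper_force: 5.6
```

```bash
python3 - <<'E'
from plant import ctrl
from h import *
print(ctrl.get_obs()["force"])
s=ctrl.snapshot("side");im=s["img"].astype(int);w=im[256:280,232:260]
d=w[...,0]-w[...,2];g=w.sum(2)//3
for r in range(24): print(256+r,"".join("F" if d[r,c]>6 else ("g" if d[r,c]<-4 else ".") for c in range(28))," ".join(f"{x:3d}" for x in g[r,::2]))
E
```

```text
[-4.32346023 -0.71083299 11.91323242]
256 .g..............FFFFF.......  23  24  21  21  21  21  18  30  74  87  93 193 228 228
257 ................FFFFF.......  24  20  18  17  17  19  17  34  76  87  97 193 229 229
258 ................FFFFF.......  22  18  19  19  18  22  19  39  84  89  96 187 229 228
259 ...............FFFFFF.......  20  19  19  21  25  33  20  39  87  91  92 169 227 227
260 ...............FFFFFF.......  20  17  19  29  44  49  25  33  84  89  88 141 222 227
261 ................FFFFF.......  21  21  29  48  65  63  25  31  79  88  86 114 201 219
262 ......FFFFF.....FFFFF.......  26  27  46  69  80  74  31  25  73  88  86  94 160 186
263 ....FFFFFFFF....FFFFFF......  39  47  66  83  86  81  43  20  68  86  86  82 110 144
264 gg..FFFFFFFF.....FFFF...g...  60  68  78  85  87  83  56  21  62  86  83  74  80 120
265 ggg..FFFFFFF...........gg...  79  84  79  85  87  87  65  22  56  82  78  71  71 104
266 gggg..FFFFFFF........ggggg..  87  87  77  83  87  88  68  25  50  75  73  70  68  90
267 gggg..FFFFFFF......ggggggg..  87  80  75  81  88  86  71  34  60  76  71  69  6
[... 373 characters left out ...]
..............ggggggg  70  70  70  72  92  90  78  75  81  88  71  69  71  69
273 gggggggg...........ggggggggg  69  69  71  72  87  86  78  76  76  79  70  70  70  68
274 gggggggggg........gggggggggg  64  71  70  70  78  81  76  74  72  73  69  70  71  70
275 ggggggggggggg.gggggggggggggg  62  74  70  69  71  73  73  71  71  70  69  70  70  69
276 .ggggggggggggggggggggggggggg  60  77  71  70  71  70  69  71  71  69  69  71  70  70
277 gggggggggggggggggggggggggggg  58  74  72  70  71  72  70  71  70  71  70  70  68  67
278 .ggggggggggggggggggggggggggg  59  64  70  71  70  70  70  70  70  71  69  71  67  60
279 .ggggggggggggggggggggggggggg  64  58  69  72  71  71  70  71  73  71  71  67  62  55
```

Contact came at a reported z of 72.2 mm. The force rose to 12 N with under 0.3 mm of give and was shared evenly by both fingers, so bolt 1 is clamped. That puts the real tips about 34 mm above the reported TCP. Next is bolt 2.

In the tool's units: 9.5 cm is 0.3167, 7.5 cm is 0.25.

{"fn": "send_rows", "kwargs": {
  "plan": [
    [[0,0,-0.0333,0,0,0],[0,0,-0.0667,0,0,0],[0,0.0833,-0.0667,0,0,0],[0,0.1667,-0.0667,0,0,0],[0,0.25,-0.0667,0,0,0],[0,0.3167,-0.0667,0,0,0],[0,0.3167,-0.0667,0,0,0],[0,0.3167,-0.04,0,0,0]]
  ]
}}

```text
clock: 9.0
tool_pos: [0.5859, 0.0658, 0.0845]
orientation: [-179.9, -0.2, -14.5]
force: [0.8, 0.5, 0.3]
opening: 0.0006
gripper_force: 0.0
```

In the tool's units: 0.8 cm is 0.0267, 0.6 cm is 0.02.

{"fn": "send_rows", "kwargs": {
  "plan": [
    [[0,0,0.0133,0,0,0],[0,0,0.02,0,0,0],[0,0,0.0267,0,0,0],[0,0,0.0267,0,0,0]]
  ]
}}

```text
clock: 9.33
tool_pos: [0.5844, 0.0668, 0.0736]
orientation: [180.0, 0.1, -14.4]
force: [-0.2, -0.2, 0.5]
opening: 0.0001
gripper_force: 0.0
```

In the tool's units: 0.2 cm is 0.0067, 0.1 cm is 0.0033.

{"fn": "send_rows", "kwargs": {
  "plan": [
    [[0,0,0.0033,0,0,0],[0,0,0.0067,0,0,0],[0,0,0.0067,0,0,0]]
  ]
}}

```text
clock: 9.58
tool_pos: [0.5846, 0.0665, 0.0723]
orientation: [180.0, -0.0, -14.5]
force: [-0.0, 0.2, -0.2]
opening: 0.0004
gripper_force: 0.0
```

In the tool's units: 0.1 cm is 0.0033.

{"fn": "send_rows", "kwargs": {
  "plan": [
    [[0,0,0.0033,0,0,0],[0,0,0.0033,0,0,0]]
  ]
}}

```text
clock: 9.75
tool_pos: [0.5847, 0.0664, 0.0714]
orientation: [-180.0, -0.0, -14.5]
force: [0.6, 0.1, -0.2]
opening: 0.0004
gripper_force: 0.0
```

In the tool's units: 0.1 cm is 0.0033.

{"fn": "send_rows", "kwargs": {
  "plan": [
    [[0,0,0.0033,0,0,0],[0,0,0.0033,0,0,0]]
  ]
}}

```text
clock: 9.92
tool_pos: [0.5847, 0.0664, 0.0705]
orientation: [-180.0, -0.0, -14.5]
force: [1.4, 0.5, 0.5]
opening: 0.0001
gripper_force: 0.4
```

In the tool's units: 0.1 cm is 0.0033.

{"fn": "send_rows", "kwargs": {
  "plan": [
    [[0,0,0.0033,0,0,0],[0,0,0.0033,0,0,0]]
  ]
}}

```text
clock: 10.08
tool_pos: [0.5846, 0.0663, 0.0693]
orientation: [-180.0, -0.0, -14.5]
force: [0.7, 0.9, 0.6]
opening: 0.0002
gripper_force: 0.4
```

{"fn": "send_rows", "kwargs": {
  "plan": [
    [[0,0,0.0033,0,0,0],[0,0,0.0033,0,0,0]]
  ]
}}

```text
clock: 10.25
tool_pos: [0.5847, 0.0663, 0.0683]
orientation: [-180.0, -0.0, -14.5]
force: [0.3, -0.3, 1.3]
opening: 0.0001
gripper_force: 0.4
```

{"fn": "send_rows", "kwargs": {
  "plan": [
    [[0,0,0.0033,0,0,0],[0,0,0.0033,0,0,0]]
  ]
}}

```text
clock: 10.42
tool_pos: [0.5846, 0.0663, 0.0672]
orientation: [-180.0, -0.0, -14.5]
force: [-0.3, 0.8, 0.7]
opening: -0.0001
gripper_force: 0.3
```

In the tool's units: 0.1 cm is 0.0033.

{"fn": "send_rows", "kwargs": {
  "plan": [
    [[0,0,0.0033,0,0,0],[0,0,0.0033,0,0,0]]
  ]
}}

```text
clock: 10.58
tool_pos: [0.5846, 0.0662, 0.0662]
orientation: [180.0, -0.0, -14.5]
force: [0.9, 0.4, 0.4]
opening: 0.0004
gripper_force: 0.3
```

In the tool's units: 0.1 cm is 0.0033.

{"fn": "send_rows", "kwargs": {
  "plan": [
    [[0,0,0.0033,0,0,0],[0,0,0.0033,0,0,0]]
  ]
}}

```text
clock: 10.75
tool_pos: [0.5846, 0.0662, 0.066]
orientation: [180.0, -0.0, -14.5]
force: [-2.9, 0.6, 6.6]
opening: 0.0003
gripper_force: 3.3
```

In the tool's units: 0.1 cm is 0.0033.

{"fn": "send_rows", "kwargs": {
  "plan": [
    [[0,0,0.0033,0,0,0],[0,0,0.0033,0,0,0]]
  ]
}}

```text
clock: 10.92
tool_pos: [0.5848, 0.0662, 0.0659]
orientation: [-180.0, -0.1, -14.4]
force: [-5.5, 0.9, 12.8]
opening: 0.0007
gripper_force: 6.8
```

Bolt 2 gave way, sinking from about 72 mm to a stop at 66 mm (6 mm of travel). I'll tap bolt 3 to confirm.

In the tool's units: 9.5 cm is 0.3167, 7.5 cm is 0.25.

{"fn": "send_rows", "kwargs": {
  "plan": [
    [[0,0,-0.0333,0,0,0],[0,0,-0.0833,0,0,0],[0,0.0833,-0.0833,0,0,0],[0,0.1667,-0.0833,0,0,0],[0,0.25,-0.0833,0,0,0],[0,0.3167,-0.0833,0,0,0],[0,0.3167,-0.0667,0,0,0],[0,0.3167,-0.05,0,0,0]]
  ]
}}

```text
clock: 11.58
tool_pos: [0.5606, -0.0267, 0.0796]
orientation: [-180.0, -0.0, -14.6]
force: [0.4, 1.0, 0.0]
opening: 0.0004
gripper_force: 0.0
```

In the tool's units: 0.5 cm is 0.0167, 0.4 cm is 0.0133.

{"fn": "send_rows", "kwargs": {
  "plan": [
    [[0,0,0.0067,0,0,0],[0,0,0.0133,0,0,0],[0,0,0.0167,0,0,0],[0,0,0.0167,0,0,0]]
  ]
}}

```text
clock: 11.92
tool_pos: [0.5608, -0.0252, 0.074]
orientation: [180.0, 0.0, -14.4]
force: [-0.0, -0.6, 0.2]
opening: 0.0004
gripper_force: 0.0
```

In the tool's units: 0.2 cm is 0.0067, 0.1 cm is 0.0033.

{"fn": "send_rows", "kwargs": {
  "plan": [
    [[0,0,0.0033,0,0,0],[0,0,0.0067,0,0,0],[0,0,0.0067,0,0,0]]
  ]
}}

```text
clock: 12.17
tool_pos: [0.5608, -0.0255, 0.0722]
orientation: [180.0, 0.0, -14.5]
force: [-0.9, 0.2, -0.1]
opening: 0.0005
gripper_force: 0.0
```

In the tool's units: 0.1 cm is 0.0033.

{"fn": "send_rows", "kwargs": {
  "plan": [
    [[0,0,0.0033,0,0,0],[0,0,0.0033,0,0,0]]
  ]
}}

```text
clock: 12.33
tool_pos: [0.5609, -0.0256, 0.0721]
orientation: [-180.0, -0.0, -14.5]
force: [-2.3, 1.1, 5.0]
opening: 0.0004
gripper_force: 2.7
```

Bolt 3 is hard at 72.1 mm, so bolt 2 is the loose one. I'll move above ball 2 with the fingers partly open.

In the tool's units: -9.4 cm is -0.3133, -6.3 cm is -0.21.

{"fn": "send_rows", "kwargs": {
  "plan": [
    [[0,0,-0.05,0,0,0],[0,0,-0.1,0,0,0],[-0.05,-0.0767,-0.1167,0,0,0],[-0.1,-0.1533,-0.1167,0,0,0],[-0.15,-0.2333,-0.1167,0,0,0],[-0.21,-0.3133,-0.1167,0,0,0],[-0.21,-0.3133,-0.1167,0,0,0],[-0.21,-0.3133,-0.1167,0,0,0]]
  ],
  "fingers": 0.65
}}

```text
clock: 13.0
tool_pos: [0.523, 0.0823, 0.1067]
orientation: [-180.0, -0.0, -14.3]
force: [1.0, 0.1, 0.2]
opening: 0.0483
gripper_force: 0.0
```

```bash
python3 go.py -63,0,53; python3 - <<'E'
from plant import ctrl
from h import *
a=ctrl.snapshot("top")["img"][180:300,230:360];s=ctrl.snapshot("side");b=s["img"][210:330,240:370]
p=ctrl.get_obs()["tool_pos"];print(proj(s,[p,p+[0,0,.034]]).round(1).tolist())
im=np.hstack([a,b]);cv2.imwrite("pics/f.png",cv2.convertScaleAbs(cv2.resize(im,None,fx=3,fy=3,interpolation=2)[:,:,::-1],alpha=1.6,beta=10))
E
```

```text
13.0 [0.523  0.0823 0.1067] [-1.7998e+02 -2.0000e-02 -1.4320e+01] [0.98 0.14 0.16] 0.048276812633813074 unit mm [-64.2   0.6 106.7]
-63,0,53 [0.12 0.06 5.37] [-0.02 -0.02  0.18]
[[305.6, 266.1], [305.1, 255.1]]
```

View pics/f.png

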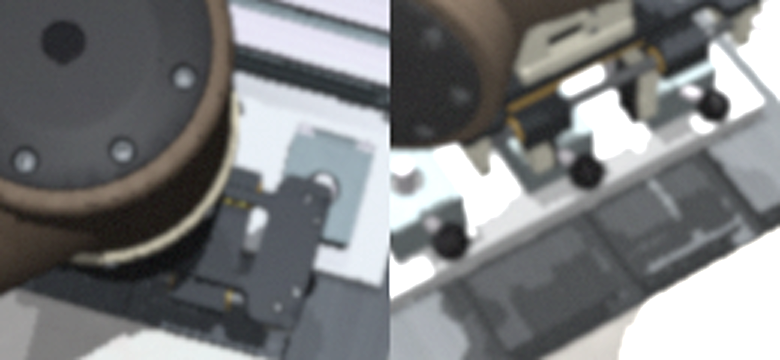

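The side view shows ball 2 at about (305,267) and the fingertips at about (290,267) and (326,248). The tips straddle the ball as predicted with the 34 mm offset, so I'll descend and pinch.

In the tool's units: 5.1 cm is 0.17, 4.8 cm is 0.16.

{"fn": "send_rows", "kwargs": {
  "plan": [
    [[0.0033,0,0.04,0,0,0],[0.0033,0,0.08,0,0,0],[0.0033,0,0.1133,0,0,0],[0.0033,0,0.14,0,0,0],[0.0033,0,0.16,0,0,0],[0.0033,0,0.17,0,0,0],[0.0033,0,0.17,0,0,0]]
  ]
}}

```text
clock: 13.68
tool_pos: [0.524, 0.0803, 0.0547]
orientation: [179.9, 0.1, -14.5]
force: [-0.0, -0.7, 0.4]
opening: 0.0569
gripper_force: 0.0
```

{"fn": "send_rows", "kwargs": {
  "plan": [
    [[0,0,0,0,0,0],[0,0,0,0,0,0],[0,0,0,0,0,0],[0,0,0,0,0,0],[0,0,0,0,0,0],[0,0,0,0,0,0],[0,0,0,0,0,0]]
  ],
  "fingers": 0
}}

```text
clock: 14.27
tool_pos: [0.5252, 0.0829, 0.0558]
orientation: [-179.8, -0.1, -14.5]
force: [-1.0, 8.9, -0.1]
opening: 0.0225
gripper_force: 30.0
```

```bash
python3 go.py; python3 - <<'E'
from plant import ctrl
from h import *
print(ctrl.get_obs()["gripper_force"])
E
```

```text
14.2667 [0.5252 0.0829 0.0558] [-1.798e+02 -8.000e-02 -1.447e+01] [-1.03  8.89 -0.07] 0.0225416020503966 unit mm [-62.2   1.6  55.8]
30.000135004520416
```

Ball 2 is gripped: 22.5 mm opening and 30 N. Now I'll swing it up along the hinge arc.

In the tool's units: -4.5 cm is -0.15, -3.8 cm is -0.1267.

{"fn": "send_rows", "kwargs": {
  "plan": [
    [[0.0067,-0.0033,-0.0267,0,0,0],[0.0133,-0.0033,-0.0533,0,0,0],[0.025,-0.0033,-0.08,0,0,0],[0.0367,-0.0033,-0.1033,0,0,0],[0.0533,-0.0033,-0.1267,0,0,0],[0.0683,-0.0033,-0.15,0,0,0],[0.0683,-0.0033,-0.15,0,0,0]]
  ]
}}

```text
clock: 14.85
tool_pos: [0.546, 0.0775, 0.1018]
orientation: [-179.9, -0.1, -14.5]
force: [0.3, 6.9, -1.8]
opening: 0.0224
gripper_force: 30.0
```

In the tool's units: 4 cm is 0.1333, 1.8 cm is 0.06.

{"fn": "send_rows", "kwargs": {
  "plan": [
    [[0.0183,-0.0033,-0.0217,0,0,0],[0.0383,-0.0033,-0.04,0,0,0],[0.06,-0.0033,-0.0567,0,0,0],[0.0833,-0.0033,-0.0717,0,0,0],[0.1083,-0.0033,-0.0833,0,0,0],[0.1333,-0.0033,-0.095,0,0,0],[0.1333,-0.0033,-0.095,0,0,0],[0.1333,-0.0033,-0.095,0,0,0]]
  ]
}}

```text
clock: 15.52
tool_pos: [0.5837, 0.0679, 0.1293]
orientation: [-180.0, -0.0, -14.5]
force: [-1.4, 5.7, 2.2]
opening: 0.0221
gripper_force: 30.0
```

```bash
python3 go.py; python3 - <<'E'
from plant import ctrl
from h import *
s=ctrl.snapshot("side");g=cv2.cvtColor(s["img"],cv2.COLOR_RGB2GRAY)
# expected ball px at 60deg, and old ball px (should now be bright foot/plate)
c,sn=np.cos(np.radians(-14.5)),np.sin(np.radians(-14.5))
W=lambda x,y,z:[.585+c*x-sn*y,.0657+sn*x+c*y,z]
for q in((-.0022,0,.1765),(-.063,0,.103),(-.063,.095,.103),(-.063,-.095,.103),(0,0,.093),(0,.095,.106),(0,-.095,.106)):
    u,v=proj(s,[W(*q)])[0].round().astype(int);print(q,u,v,s["img"][v-1:v+2,u-1:u+2].mean((0,1)).round())
E
```

```text
15.5167 [0.5837 0.0679 0.1293] [-179.95   -0.    -14.5 ] [-1.39  5.67  2.21] 0.02210090917520587 unit mm [ -1.9   1.8 129.3]
(-0.0022, 0, 0.1765) 287 220 [17. 17. 17.]
(-0.063, 0, 0.103) 305 267 [96. 97. 97.]
(-0.063, 0.095, 0.103) 260 290 [20. 19. 20.]
(-0.063, -0.095, 0.103) 348 245 [30. 29. 30.]
(0, 0, 0.093) 288 248 [61. 66. 67.]
(0, 0.095, 0.106) 244 265 [116. 114. 117.]
(0, -0.095, 0.106) 330 223 [184. 182. 187.]
```

The ball has followed the arc to about 60° with the grip intact, and balls 1 and 3 are still in their shut positions. Handing in.

{"fn": "send_rows", "kwargs": {
  "plan": [
    [[0,0,0,0,0,0],[0,0,0,0,0,0],[0,0,0,0,0,0],[0,0,0,0,0,0]]
  ]
}}

```text
clock: 15.9
tool_pos: [0.5831, 0.068, 0.1292]
orientation: [-180.0, 0.0, -14.5]
force: [-1.4, 6.0, 1.8]
opening: 0.0222
gripper_force: 30.0
```

```bash
python3 -c "
from plant import ctrl
o=ctrl.get_obs();print(o['tool_pos'],o['force'],o['opening'],o['gripper_force']);print(ctrl.close_job())"
```

```text
[0.58311261 0.06801903 0.12915457] [-1.4114553   5.96196585  1.75980368] 0.02218931381297349 30.000090301036835
the job is handed in; nothing more can be done
None
```

Bolt 2 (the middle one) is the loose one: it sank 6 mm when tapped, while bolts 1 and 3 held firm. I handed the job in at 15.9 s with the gripper holding guard 2 open at about 60°, worked out from the grip's travel along the hinge arc. The side camera showed the balls of guards 1 and 3 in their shut positions; I did not measure the four bystanders again at the end.

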